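Put the stapler away in the interlocked desk cabinet

ROBOT

A 6-joint arm with a two-finger parallel gripper is mounted at the origin on the work surface. World frame = base frame: x ahead of the robot, y to its left, z up, the work surface at z = 0. Lengths are in m, angles in rad, forces in N, time in s.
With the tool pointing down it reaches from about 0.35 to 0.775 m from the base axis. Payload 7.3 kg.
Tool frame: the origin (TCP) lies on the centre line of the jaws, within the pads' length; the fingertips stand 11 mm ahead of it and the grasp point (between the pads) lies 8 mm behind it; y points along the fingers, z is the direction in which the jaws open and shut, and the axes are right-handed (so a half turn about y gives the same grasp; the last joint's range is limited). The gripper opens to 92 mm and grips with 3 to 60 N. Pads are 19 mm wide; open, the fingers measure 130 mm over their backs; the gripper's body (75 mm by 190 mm) begins 47 mm behind the grasp point.
Start: joints at [1.122, 0.342, 1.524, -0, 1.275, -0.146], TCP at [0.157, 0.501, 0.238] pointing down, gripper open.
Joint ranges: [-2.53, 2.53], [-0.77, 2.02], [0.04, 2.7], [-1, 4.14], [0.28, 2.66], [-3.11, 3.11]. Speed limits (rad/s): [2.57, 2.57, 3.14, 3.14, 3.14, 3.14].

INTERFACE

Orientations are given as [roll, pitch, yaw] about the fixed x, y, z axes, in that order (R = Rz(yaw) Ry(pitch) Rx(roll)).
In Python, from cell import robot, cams gives the robot as it stands.
- The arm moves only by the tool apply_moves, never from a script. Its argument "plan" is a list of rows, each a list of 7 numbers: the shift along the tool's x, y, z in m, then the turn, a rotation vector about the tool's x, y, z in degrees, then the gripper command: -1 is fully open, 1 is shut, values between are in proportion. A call has exactly 5 rows; each row is the pose to reach, as a shift and turn from the pose commanded when the call began, along the tool's axes at that moment; what a row does not reach only later rows make up. A row lasts 1/8 s, in which the tool goes at most 62.5 mm and 10.7 degrees, less where a joint would pass 70% of its speed; a pose out of reach is approached as far as the arm can. A call with a gripper value outside its range is refused whole. The fingers move at their own pace and stop on an object; "squeeze" is the grip in N (left out, the last holds). Time passes only in rows, so rows that repeat a pose let the fingers close, or fill a call up. It gives the time, the measured TCP pose, the force and the opening at its end, in the units of the state.
- robot.observe(): the state, without advancing time (a new reading comes with each control period).
- cams.read_camera(name): name is "scene" or "top" or "wrist"; returns the picture (420x560x3 uint8, blue, green, red); there is no depth.
- cams.calibration(name): a dict with "fx", "fy", "cx", "cy" (pixels), "extrinsics" (4x4, takes a point from world to camera coordinates); the wrist camera has in their place "T_tool_cam" (4x4, takes a point from camera to tool coordinates, whose origin is the TCP and whose axes are the tool frame's). Camera axes: x right, y up, looking along -z (the intrinsics and any distortion apply to the point x, -y, -z); pixel columns grow to the right and rows downward; lengths in m; the calibration is good to about 2 mm. A picture is of the moment at which its call begins: read the wrist's pose just before it. calibration takes no time and is no camera call.
- robot.hand_in(): hands the job in, once; it reports no verdict.
The state is a dict: "time": time; "qpos": joint angles; "qvel": joint speeds; "joint_efforts": joint torques, N m; "tool_pos": TCP position; "tool_rot": TCP orientation; "contact_force": force on the tool from outside, world axes, zero at the start; "torque": the same for the moment, N m; "opening": finger opening in m.
Only numpy, scipy, OpenCV 4.12 (cv2) and the standard library are available. Lean on these libraries where they do the work, as an engineer would, in place of code of your own. Each camera call takes 0.05 s, during which the arm holds its last target. There are 200 camera calls.

TASK

Put the stapler away in the wide bottom drawer of the grey desk cabinet and leave all three drawers fully shut. The cabinet lets only one drawer out at a time and one of its two small top drawers has been left ajar, so push that one fully home first, then pull the bottom drawer well out, lower the stapler into it rather than dropping it, and push the drawer home again. Leave the other things on the desk where they stand.

Things in the scene. Friction and masses are not known exactly. Their poses are not given: they have to be found in the camera images.
- cabinet_front (a point): grey steel desk cabinet, fixed, 360 mm wide (y), 316 deep (x), 234 high with the papers on top; this point lies at its middle, at desk height, in the plane of the closed drawer fronts, which look along its -x, roughly towards the robot: two small drawers over a wide one. An interlock lets only one be out at a time: while one is out by over about 3 mm the others stick after 2 to 3 mm
- drawer_a (a joint): how far one of the two small top drawers is out, m: 0 fully shut, 0.20 at its stop; opens along the cabinet's -x against about 2 N friction, stays where left. Front 172 mm wide and 84 mm high (124 to 208 mm above the desk). It may be on either side. At the start one top drawer is 18 to 45 mm out, the other shut
- drawer_b (a joint): the same for the other small top drawer
- drawer_bottom (a joint): how far the wide bottom drawer is out, m: 0 fully shut, 0.20 at its stop; opens along the cabinet's -x against about 2 N friction (up to 8 N over the first 3 mm), stays where left; shut at the start. Its front is 356 mm wide, 16 mm thick, 16 to 120 mm above the desk
- top_a_handle (a point): top drawer a, centre of the bar of its steel bow handle: a 10 mm bar, 110 mm long (y), 38 mm out from the drawer front, 172 mm above the desk and 88 mm to the side of the cabinet's middle; moves with the drawer; axes as cabinet_front
- top_b_handle (a point): top drawer b, centre of the bar of its steel bow handle: a 10 mm bar, 110 mm long (y), 38 mm out from the drawer front, 172 mm above the desk and 88 mm to the side of the cabinet's middle; moves with the drawer; axes as cabinet_front
- bottom_handle (a point): bottom drawer, centre of the bar of its steel bow handle: a 10 mm bar, 110 mm long (y), 38 mm out from the drawer front, 74 mm above the desk, at the cabinet's middle; the top drawers' handles reach to 28 mm either side of the middle 98 mm above it, so reach it with the tool leaning back 30 to 45 degrees; moves with the drawer; axes as cabinet_front
- bottom_floor (a point): in the bottom drawer: the point on its floor (upper surface, 26 mm above the desk) at the middle of the foot of the front's inner face; moves with the drawer; from here the empty pan runs 276 mm along +x and 148 mm to either side (y), sides 74 mm high; axes as cabinet_front
- stapler: desk stapler, loose, 150 mm long (its x, nose to +x), 38 mm wide at the black base, 55 mm high, about 0.3 kg, lying on its base; origin at the centre of the underside; its grey cover is 30 mm wide (y), its sides about 36 to 53 mm up at mid-length, over an 18 mm wide steel magazine 21 to 36 mm up
- hole_punch: bystander: steel two-hole punch, loose, 110 x 120 x 77 mm; origin at the centre of its underside
- mug: bystander: white mug, loose, 82 mm across, 95 mm high, handle to its +y; origin at the centre of its underside
- stamp: bystander: self-inking stamp, loose, 50 x 72 x 90 mm; origin at the centre of its underside
- bottle: bystander: dark bottle, loose, 68 mm across, 220 mm high; origin at the centre of its underside
- calculator: bystander: flat calculator, loose, 100 x 150 x 20 mm; origin at the centre of its underside
Things that resemble listed ones, but are neither listed nor needed, are in the scene too. Of the things that look like the stapler, take the one that is farthest to the robot's right at the start.

How it is judged:
By the outcome, as a careful person would: the job done as asked, in the order asked, and still so for the second after the job is handed in, with the robot touching nothing.
It also fails if it takes over 64 s, if anything falls off the work surface, if the arm or the gripper's body presses on something with over 40 N, if the wrist force passes 120 N, or if a joint passes its speed limit or range.

## Working session

There is one attempt and no reset: what is moved stays moved. The work goes in short steps, Python scripts to look and compute and a tool call to move; the robot and the scene stay as the last step left them, time stands still between calls to the robot, and variables do not carry over. Pictures are saved under pics/ and viewed, about 8 in all and at most 12, crops included, and the job is handed in when it is done.

Besides the shell and the picture viewer there is one more tool, called after "Emit:" by a JSON object that holds its "op" and its "data", one argument or row to a line. apply_moves: Moves the arm, as the interface text tells. Its arguments: {"type":"object","properties":{"plan":{"type":"array","items":{"type":"array","items":{"type":"number"}}},"squeeze":{"type":"number"}},"required":["plan"]}

```bash
ls; mkdir -p pics; python3 - <<'E'
from cell import robot,cams
import cv2,numpy as np
np.set_printoptions(precision=4,suppress=True)
print(robot.observe())
for n in ("scene","top","wrist"):
    im=cams.read_camera(n); cv2.imwrite(f"pics/{n}0.png",im); print(n,cams.calibration(n))
a=cv2.imread("pics/scene0.png");b=cv2.imread("pics/top0.png")
E
```

```text
pics
{'time': 0.0, 'qpos': array([ 1.122 ,  0.3427,  1.525 , -0.    ,  1.2754, -0.146 ]), 'qvel': array([ 0.0001,  0.0008, -0.0002,  0.0022,  0.0017,  0.0005]), 'joint_efforts': array([  0.0012, -43.1244, -24.4221,   0.0718,   0.056 ,  -0.0001]), 'tool_pos': array([0.1563, 0.5008, 0.2371]), 'tool_rot': array([-1.5723,  0.0002, -0.3027]), 'contact_force': array([ 0.0043, -0.2756,  0.0805]), 'torque': array([-0.0075, -0.0737,  0.0208]), 'opening': 0.09174405552949919}
scene {'fx': 418.67469283186546, 'fy': 418.67469283186546, 'cx': 279.8310515208497, 'cy': 205.92956519948365, 'extrinsics': array([[ 0.83  ,  0.5577, -0.0019, -0.3896],
       [-0.5139,  0.7662,  0.3857,  0.213 ],
       [ 0.2165, -0.3192,  0.9226, -1.2582],
       [ 0.    ,  0.    ,  0.    ,  1.    ]])}
top {'fx': 495.68414024838313, 'fy': 495.68414024838313, 'cx': 285.20605552766284, 'cy': 208.6959127262701, 'extrinsics': array([[ 0.0165, -0.9998, -0.0116,  0.0045],
       [ 0.9848,  0.0142,  0.173 , -0.5161],
       [-0.1728, -0.0143,  0.9848, -1.5614],
       [ 0.    ,  0.    ,  0.    ,  1.    ]])}
wrist {'fx': 335.37125875708045, 'fy': 335.37125875708045, 'cx': 279.40643425307934, 'cy': 211.91587987618368, 'T_tool_cam': array([[-0.0003, -0.962 , -0.273 , -0.0729],
       [ 0.0008,  0.273 , -0.962 , -0.1477],
       [ 1.    , -0.0005,  0.0007,  0.0008],
       [ 0.    ,  0.    ,  0.    ,  1.    ]])}
```

View pics/scene0.png

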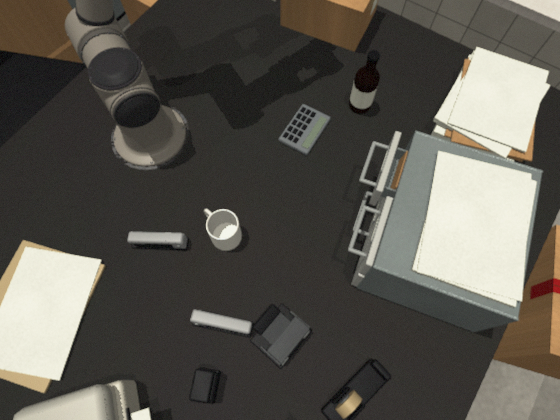

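View pics/top0.png

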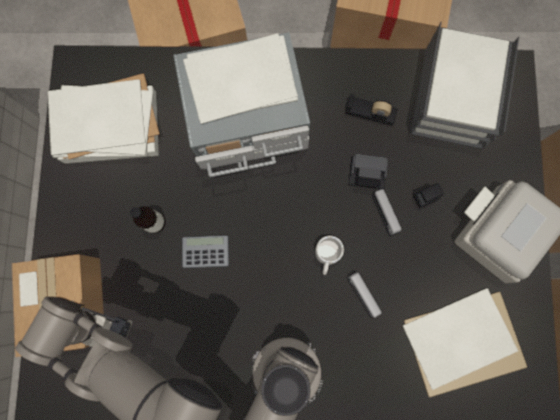

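The top view shows the left (+y) top drawer ajar at about (222,152). Stapler candidates are at (388,212) and (366,295), and the one farther right is (388,212), beside the hole punch (370,170). Next I zoom in on the details.

```bash
cat > h.py <<'E'
from cell import robot,cams
import cv2,numpy as np
from scipy.spatial.transform import Rotation as R
np.set_printoptions(precision=4,suppress=True)
def cam(n,s=None):
    c=cams.calibration(n)
    if n=="wrist":
        s=s or robot.observe(); T=np.eye(4); T[:3,:3]=R.from_euler('xyz',s['tool_rot']).as_matrix(); T[:3,3]=s['tool_pos']
        c['extrinsics']=np.linalg.inv(T@c['T_tool_cam'])
    return c
def ray(c,px,z):
    E=np.linalg.inv(c['extrinsics']); u,v=px
    d=E[:3,:3]@np.array([(u-c['cx'])/c['fx'],-(v-c['cy'])/c['fy'],-1]); o=E[:3,3]
    return o+d*(z-o[2])/d[2]
def proj(c,p):
    q=c['extrinsics']@np.append(p,1); return np.array([c['cx']-c['fx']*q[0]/q[2], c['cy']+c['fy']*q[1]/q[2]])
E
python3 - <<'E'
import cv2,numpy as np
from h import *
b=cv2.imread("pics/top0.png");a=cv2.imread("pics/scene0.png")
def z(im,x0,y0,w,h,s): return np.clip(cv2.resize(im[y0:y0+h,x0:x0+w],None,fx=s,fy=s,interpolation=cv2.INTER_CUBIC).astype(float)*1.5,0,255).astype(np.uint8)
c=np.zeros((600,800,3),np.uint8)
c[:300,:400]=z(b,180,110,133,100,3)[:300,:400] if 0 else cv2.resize(z(b,180,110,133,100,3),(400,300))
c[:300,400:]=cv2.resize(z(b,340,150,100,75,4),(400,300))
c[300:,:400]=cv2.resize(z(a,330,120,133,100,3),(400,300))
c[300:,400:]=cv2.resize(z(a,180,290,133,100,3),(400,300))
cv2.imwrite("pics/z1.png",c)
C=cam("top")
g=cv2.cvtColor(b,cv2.COLOR_BGR2GRAY)
for n,(x0,y0,x1,y1) in dict(s1=(372,185,405,238),s2=(345,268,385,322)).items():
    m=np.zeros_like(g); m[y0:y1,x0:x1]=(g[y0:y1,x0:x1]>70)*255
    cs=max(cv2.findContours(m,0,1)[0],key=cv2.contourArea); r=cv2.minAreaRect(cs); bx=cv2.boxPoints(r)
    print(n,r,[ray(C,p,0.05)[:2] for p in bx], ray(C,r[0],0.045))
E
```

```text
s1 ((387.7241516113281, 210.81036376953125), (46.60953140258789, 12.62728214263916), 68.19859313964844) [array([ 0.5758, -0.2721]), array([ 0.5919, -0.3103]), array([ 0.451 , -0.3629]), array([ 0.4353, -0.3252])] [ 0.5138 -0.3188  0.045 ]
s2 ((365.17645263671875, 294.7940979003906), (49.2200927734375, 12.176399230957031), 59.036251068115234) [array([ 0.3   , -0.1867]), array([ 0.3202, -0.2197]), array([ 0.191 , -0.2972]), array([ 0.1714, -0.2645])] [ 0.2452 -0.243   0.045 ]
```

View pics/z1.png

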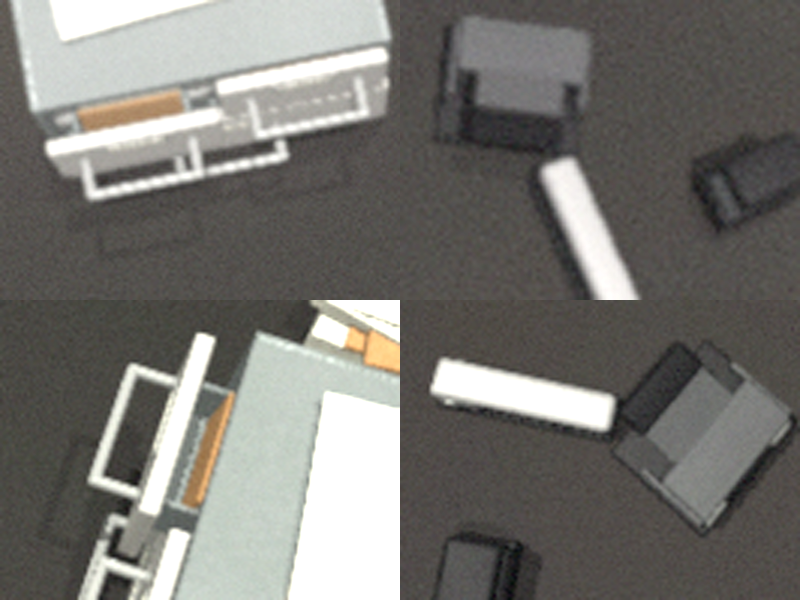

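```bash
cat > q.py <<'E'
from h import *
t=cam("top");s=cam("scene")
zt=lambda x,y:(180+x/3.0075,110+y/3)
zs=lambda x,y:(330+x/3.0075,120+(y-300)/3)
def line(n,c,p,q,z):
    a,b=ray(c,p,z)[:2],ray(c,q,z)[:2]; d=a-b; print(n,a,b,'mid',(a+b)/2,'len',np.linalg.norm(d),'yaw',np.degrees(np.arctan2(-d[0],d[1])))
line('R handle top',t,zt(258,133),zt(365,108),.177)
line('L handle top',t,zt(90,194),zt(198,175),.177)
line('B handle top',t,zt(198,174),zt(286,156),.079)
line('L handle scene',s,zs(130,369),zs(94,483),.177)
line('R front top inner',t,zt(218,86),zt(386,50),.208)
line('L front top',t,zt(48,148),zt(220,113),.208)
line('L front top scene',s,zs(203,336),zs(145,515),.208)
print(ray(t,(429,193),.09),'stamp', ray(t,(370,170),.05),'punch',ray(t,(329,250),.05),'mug', ray(t,(150,220),.1),'bottle',ray(t,(205,250),.02))
E
python3 q.py
```

```text
R handle top [0.6592 0.0722] [ 0.6868 -0.0353] mid [0.673  0.0185] len 0.1109721520895752 yaw 14.406021409756796
L handle top [0.5936 0.2391] [0.6147 0.1314] mid [0.6041 0.1852] len 0.10972340726787179 yaw 11.087192493444281
B handle top [0.6412 0.141 ] [0.6624 0.0471] mid [0.6518 0.0941] len 0.09622505722916926 yaw 12.727234749033153
L handle scene [0.5922 0.2345] [0.6195 0.1263] mid [0.6058 0.1804] len 0.11157684382866111 yaw 14.17979387571678
R front top inner [0.698  0.1113] [ 0.7375 -0.055 ] mid [0.7178 0.0281] len 0.17087074049424983 yaw 13.366054199448108
L front top [0.6321 0.2772] [0.6702 0.1085] mid [0.6511 0.1929] len 0.17295970350467502 yaw 12.720179556314132
L front top scene [0.63   0.2744] [0.668  0.1079] mid [0.649  0.1912] len 0.17075235319693433 yaw 12.86302439328112
[ 0.5649 -0.441   0.09  ] stamp [ 0.6475 -0.2626  0.05  ] punch [ 0.3837 -0.1291  0.05  ] mug [0.4643 0.4337 0.1   ] bottle [0.3803 0.2713 0.02  ]
```

```bash
cat >> h.py <<'E'
PSI=np.radians(13.2); O=np.array([0.690,0.1128,0])
def rot(yaw,lean=0):  # tool x along yaw, fingers down, leaning back by lean deg (fingertips forward)
    return R.from_euler('z',yaw)*R.from_euler('y',-np.radians(lean))*R.from_euler('x',-np.pi/2)
def cab(x,y,z): c,s=np.cos(PSI),np.sin(PSI); return O+np.array([c*x-s*y,s*x+c*y,z])
def incab(p): c,s=np.cos(PSI),np.sin(PSI); d=np.array(p)-O; return np.array([c*d[0]+s*d[1],-s*d[0]+c*d[1],d[2]])
def to(p,yaw=PSI,lean=0,p0=None,r0=None):
    s=robot.observe(); p0=s['tool_pos'] if p0 is None else p0; r0=R.from_euler('xyz',s['tool_rot']) if r0 is None else r0
    rt=rot(yaw,lean); sh=r0.inv().apply(np.array(p)-p0); tv=np.degrees((r0.inv()*rt).as_rotvec())
    print('shift mm',np.round(sh*1000,1),'turn',np.round(tv,1)); return np.array(p),rt
E
python3 - <<'E'
from h import *
to([.27,.30,.34]); to([.53,.165,.30]); print(cab(-.067,.088,.160))
E
```

```text
shift mm [ 168.3 -102.6 -158. ] turn [  0.1 -30.6  -0. ]
shift mm [ 456.7  -62.6 -209.2] turn [  0.1 -30.6  -0. ]
[0.6047 0.1832 0.16  ]
```

Emit:
{"op": "apply_moves", "data": {
  "plan": [
    [40,-40,0,0,0,0,1],
    [0,0,0,0,0,0,1],
    [0,0,0,0,0,0,1],
    [0,0,0,0,0,0,1],
    [0,0,0,0,0,0,2]
  ]
}}

```text
out of range
```

Emit:
{"op": "apply_moves", "data": {
  "plan": [
    [0.03,-0.05,-0.03,0,-6,0,1],
    [0.07,-0.1,-0.06,0,-12,0,1],
    [0.11,-0.1,-0.1,0,-18,0,1],
    [0.14,-0.1,-0.13,0,-24,0,1],
    [0.168,-0.1,-0.158,0,-30.6,0,1]
  ]
}}

```text
time: 0.78
tool_pos: [0.2702, 0.2987, 0.3378]
tool_rot: [-1.571, -0.0, 0.234]
contact_force: [-0.6, 0.3, -0.5]
opening: 0.0462
```

Emit:
{"op": "apply_moves", "data": {
  "plan": [
    [0.05,0,0,0,0,0,1],
    [0.1,0.01,-0.03,0,0,0,1],
    [0.14,0.02,-0.06,0,0,0,1],
    [0.18,0.03,-0.1,0,0,0,1],
    [0.215,0.04,-0.15,0,0,0,1]
  ]
}}

```text
time: 1.4
tool_pos: [0.5148, 0.2028, 0.2969]
tool_rot: [-1.57, 0.001, 0.232]
contact_force: [0.7, 0.8, -1.0]
opening: 0.0004
```

The first of those calls was malformed (millimetres, and a gripper value out of range). It was refused whole, so nothing moved; the other two went as planned. Now a close look with the wrist camera.

```bash
python3 - <<'E'
from h import *
s=robot.observe(); im=cams.read_camera("wrist"); cv2.imwrite("pics/w1.png",im)
c=cam("wrist",s); np.save("w1.npy",c['extrinsics'])
# predicted points
for n,p in dict(Rh1=(-.038,-.143,.177),Rh2=(-.038,-.033,.177),Lh1=(-.067,.033,.177),Lh2=(-.067,.143,.177),Bh1=(-.038,-.055,.079),Bh2=(-.038,.055,.079),FL=(-.029,.174,.208),FR=(-.029,.002,.208)).items(): print(n,proj(c,cab(*p)))
E
```

```text
Rh1 [-16.1204 325.5187]
Rh2 [103.7989 325.7834]
Lh1 [173.0877 297.7254]
Lh2 [296.1384 297.9988]
Bh1 [126.6771 276.7871]
Bh2 [218.4533 276.992 ]
FL [334.2703 357.9028]
FR [128.4832 357.4518]
```

View pics/w1.png

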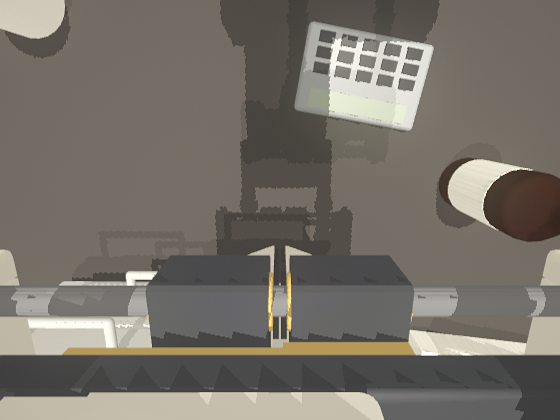

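The wrist view is inverted (forward is down). The bottom handle's corner is at (128,276) against a predicted (127,277), and the right handle's bar runs level at row 322, so the cabinet pose and yaw are good to a few mm. The calculator and bottle are clear. Next I push the left drawer.

```bash
python3 - <<'E'
from h import *
s=robot.observe(); print(s['tool_pos'],incab(s['tool_pos']))
to(cab(-.112,.088,.160)); to(cab(-.050,.088,.160))
E
```

```text
[0.5191 0.197  0.2948] [-0.1472  0.121   0.2948]
shift mm [ 35.5 134.8 -32.3] turn [ 0.2 -0.2 -0.1]
shift mm [ 97.5 134.8 -32.1] turn [ 0.2 -0.2 -0.1]
```

Emit:
{"op": "apply_moves", "data": {
  "plan": [
    [0.01,0.04,-0.01,0,0,0,1],
    [0.02,0.08,-0.02,0,0,0,1],
    [0.03,0.12,-0.032,0,0,0,1],
    [0.035,0.134,-0.032,0,0,0,1],
    [0.036,0.134,-0.032,0,0,0,1]
  ]
}}

```text
time: 2.08
tool_pos: [0.5556, 0.181, 0.1634]
tool_rot: [-1.57, 0.001, 0.231]
contact_force: [-1.2, 0.2, 0.9]
opening: 0.0006
```

Emit:
{"op": "apply_moves", "data": {
  "plan": [
    [0.01,0,0,0,0,0,1],
    [0.02,0,0,0,0,0,1],
    [0.03,0,0,0,0,0,1],
    [0.04,0,0,0,0,0,1],
    [0.046,0,0,0,0,0,1]
  ]
}}

```text
time: 2.7
tool_pos: [0.601, 0.1913, 0.1637]
tool_rot: [-1.571, 0.0, 0.231]
contact_force: [-2.6, -1.2, 2.3]
opening: 0.0002
```

Emit:
{"op": "apply_moves", "data": {
  "plan": [
    [0.004,0,0,0,0,0,1],
    [0.008,0,0,0,0,0,1],
    [0.012,0,0,0,0,0,1],
    [0.013,0,0,0,0,0,1],
    [0.014,0,0,0,0,0,1]
  ]
}}

```text
time: 3.32
tool_pos: [0.6142, 0.1943, 0.1636]
tool_rot: [-1.571, 0.0, 0.231]
contact_force: [-1.8, -1.3, -0.0]
opening: 0.0006
```

Emit:
{"op": "apply_moves", "data": {
  "plan": [
    [0.001,0,0,0,0,0,1],
    [0.002,0,0,0,0,0,1],
    [0.003,0,0,0,0,0,1],
    [0.004,0,0,0,0,0,1],
    [0.005,0,0,0,0,0,1]
  ]
}}

```text
time: 3.95
tool_pos: [0.6153, 0.1946, 0.1636]
tool_rot: [-1.571, 0.01, 0.231]
contact_force: [-19.6, -5.7, 10.4]
opening: 0.0003
```

The drawer met its end stop at 20 N with the TCP at cabinet x = -54 mm (expected -53), so it is home. Now I back off and set up a leaning hook on the bottom handle.

```bash
python3 - <<'E'
from h import *
s=robot.observe(); print(incab(s['tool_pos']))
a=to(cab(-.16,.04,.20),lean=38)
b=to(cab(-.080,0,.155),lean=38,p0=a[0],r0=a[1]); c=to(cab(-.025,0,.084),lean=38,p0=b[0],r0=b[1])
E
```

```text
[-0.0541  0.0967  0.1636]
shift mm [-106.3  -35.3  -56.6] turn [ -0.    0.1 -38.6]
shift mm [ 35.3  84.7 -40. ] turn [0. 0. 0.]
shift mm [-0.4 89.8 -0. ] turn [0. 0. 0.]
```

Emit:
{"op": "apply_moves", "data": {
  "plan": [
    [-0.05,0,-0.01,0,0,0,1],
    [-0.09,-0.01,-0.03,0,0,-9,1],
    [-0.106,-0.02,-0.057,0,0,-19,1],
    [-0.106,-0.035,-0.057,0,0,-29,1],
    [-0.106,-0.035,-0.057,0,0,-38.5,1]
  ]
}}

```text
time: 4.58
tool_pos: [0.53, 0.1189, 0.2041]
tool_rot: [-1.554, -0.626, 0.235]
contact_force: [0.6, 1.1, -0.7]
opening: 0.0006
```

```bash
python3 - <<'E'
from h import *
s=robot.observe(); print(s['qpos'],incab(s['tool_pos']),s['tool_rot'],s['contact_force'])
im=cams.read_camera("wrist"); cv2.imwrite("pics/w2.png",im)
a=to(cab(-.080,0,.155),lean=38); c=to(cab(-.025,0,.084),lean=38,p0=a[0],r0=a[1])
c=cam("wrist",s)
for n,p in dict(Rh2=(-.0395,-.033,.177),Lh1=(-.0395,.033,.177),Bh1=(-.0395,-.055,.079),Bh2=(-.0395,.055,.079)).items(): print(n,proj(c,cab(*p)))
E
```

```text
[-0.0127  0.1661  2.0635  0.4961  0.3433 -2.2449] [-0.1544  0.0424  0.2041] [-1.5536 -0.6255  0.235 ] [ 0.5752  1.0618 -0.687 ]
shift mm [ 33.4  81.9 -45.2] turn [-1.3  0.2 -2.1]
shift mm [-0.4 89.8 -0. ] turn [0. 0. 0.]
Rh2 [181.4494 312.1233]
Lh1 [264.5274 311.5593]
Bh1 [175.6608 214.8114]
Bh2 [288.4075 214.6913]
```

View pics/w2.png

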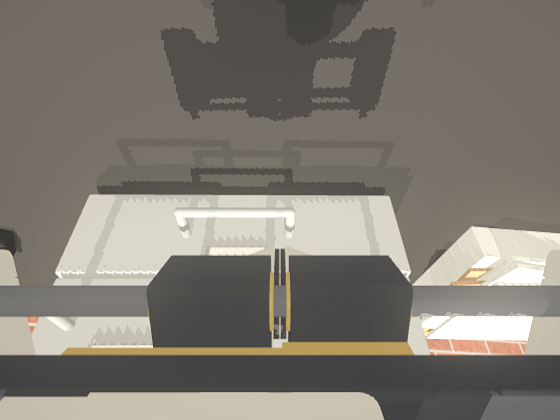

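The bottom handle spans (177..295, 214), which agrees in x and puts it about 3 mm further to +y. Joint 5 (0.34) is close to its 0.28 limit, so I fit a quick kinematic model to choose lean angles for the hook and the pull.

```bash
cat > kin.py <<'E'
from h import *
from scipy.optimize import least_squares
D=[([1.122,.3427,1.525,0,1.2754,-.146],[.1563,.5008,.2371],[-1.5723,.0002,-.3027]),
   ([-0.0127,0.1661,2.0635,0.4961,0.3433,-2.2449],[.530,.1189,.2041],[-1.5536,-.6255,.235])]
def wc(v,q): 
    L1,L2,d,h=v[:4]; s=q[1]+q[2]
    return R.from_euler('z',q[0]).apply([L1*np.sin(q[1])+L2*np.sin(s),d,h+L1*np.cos(q[1])+L2*np.cos(s)])
def res(v):
    o=[]
    for q,p,r in D:
        y=R.from_euler('xyz',r).as_matrix()[:,1]; o.append(np.array(p)-v[4]*y-wc(v,q))
    return np.concatenate(o)
if len(D)>0: 
    sol=least_squares(res,[.4,.4,.07,.2,.3]); V=sol.x
def q5(p,yaw,lean):
    rt=rot(yaw,lean).as_matrix(); w=np.array(p)-V[4]*rt[:,1]; L1,L2,d,h=V[:4]
    r2=np.hypot(w[0],w[1]); rr=np.sqrt(r2**2-d*d); q1=np.arctan2(w[1],w[0])-np.arcsin(d/r2); zz=w[2]-h
    D2=(rr*rr+zz*zz-L1**2-L2**2)/(2*L1*L2)
    if abs(D2)>1: return None
    q3=np.arccos(D2); q2=np.arctan2(rr,zz)-np.arctan2(L2*np.sin(q3),L1+L2*np.cos(q3))
    fd=R.from_euler('z',q1).apply([np.sin(q2+q3),0,np.cos(q2+q3)])
    return np.round([q1,q2,q3,np.arccos(np.clip(fd@rt[:,1],-1,1))],3)
if __name__=="__main__":
    print(V,np.abs(sol.fun).max())
    for x in (-.025,-.06,-.1,-.15,-.2,-.22):
        for l in (40,36,32,28,20,10,0): print(x,l,q5(cab(x,0,.085),PSI,l))
E
python3 kin.py
```

```text
[0.5532 0.3486 0.0781 0.1048 0.287 ] 0.0015872505105788554
-0.025 40 [-0.027  0.522  1.979  0.169]
-0.025 36 [-0.019  0.522  1.921  0.168]
-0.025 32 [-0.011  0.527  1.861  0.243]
-0.025 28 [-0.003  0.537  1.8    0.344]
-0.025 20 [0.012 0.568 1.672 0.564]
-0.025 10 [0.029 0.626 1.505 0.84 ]
-0.025 0 [0.043 0.702 1.329 1.11 ]
-0.06 40 [-0.047  0.481  2.074  0.199]
-0.06 36 [-0.038  0.479  2.017  0.16 ]
-0.06 32 [-0.028  0.483  1.958  0.208]
-0.06 28 [-0.019  0.49   1.898  0.3  ]
-0.06 20 [-0.003  0.519  1.775  0.514]
-0.06 10 [0.017 0.574 1.615 0.783]
-0.06 0 [0.033 0.646 1.45  1.046]
-0.1 40 [-0.074  0.436  2.18   0.244]
-0.1 36 [-0.062  0.431  2.123  0.172]
-0.1 32 [-0.052  0.432  2.065  0.18 ]
-0.1 28 [-0.041  0.438  2.006  0.256]
-0.1 20 [-0.021  0.464  1.886  0.46 ]
-0.1 10 [0.001 0.515 1.733 0.724]
-0.1 0 [0.02  0.584 1.578 0.979]
-0.15 40 [-0.115  0.381  2.309  0.307]
-0.15 36 [-0.101  0.372  2.252  0.21 ]
-0.15 32 [-0.087  0.37   2.194  0.171]
-0.15 28 [-0.074  0.374  2.136  0.215]
-0.15 20 [-0.049  0.396  2.019  0.401]
-0.15 10 [-0.022  0.444  1.872  0.657]
-0.15 0 [0.001 0.51  1.727 0.904]
-0.2 40 [-0.17   0.327  2.435  0.374]
-0.2 36 [-0.151  0.314  2.376  0.262]
-0.2 32 [-0.133  0.309  2.318  0.19 ]
-0.2 28 [-0.115  0.31   2.26   0.193]
-0.2 20 [-0.084  0.329  2.145  0.351]
-0.2 10 [-0.05   0.375  2.004  0.597]
-0.2 0 [-0.022  0.439  1.867  0.836]
-0.22 40 [-0.197  0.306  2.485  0.402]
-0.22 36 [-0.175  0.291  2.425  0.285]
-0.22 32 [-0.155  0.284  2.366  0.203]
-0.22 28 [-0.136  0.284  2.308  0.19 ]
-0.22 20 [-0.1    0.302  2.194  0.333]
-0.22 10 [-0.063  0.347  2.055  0.575]
-0.22 0 [-0.033  0.41   1.92   0.811]
```

Leaning 45° with the wrist turned over (a half turn about the fingers) looks right for joint ranges and handle clearance. I check this with full IK along the path before moving.

```bash
cat >> kin.py <<'E'
C6=None
def ik(p,Rt):
    """all of q1..q6 (both wrist branches); Rt scipy rotation of tool"""
    M=Rt.as_matrix(); w=np.array(p)-V[4]*M[:,1]; L1,L2,d,h=V[:4]
    r2=np.hypot(w[0],w[1]); rr=np.sqrt(r2**2-d*d); q1=np.arctan2(w[1],w[0])-np.arcsin(d/r2); zz=w[2]-h
    D2=(rr*rr+zz*zz-L1**2-L2**2)/(2*L1*L2)
    if abs(D2)>1: return []
    q3=np.arccos(D2); q2=np.arctan2(rr,zz)-np.arctan2(L2*np.sin(q3),L1+L2*np.cos(q3))
    R3=R.from_euler('z',q1)*R.from_euler('y',q2+q3)
    F=R.from_matrix(np.c_[M[:,2],M[:,0],M[:,1]]) # flange: z=tool y, x=tool z, y=tool x
    e=(R3.inv()*F).as_euler('ZYZ'); out=[]
    for a,b,c in ((e[0],e[1],e[2]),(e[0]+np.pi,-e[1],e[2]+np.pi)):
        if b<0: continue
        a=(a+1)%(2*np.pi)-1; c=(c+np.pi)%(2*np.pi)-np.pi
        out.append(np.round([q1,q2,q3,a,b,c],3))
    return out
def hook(lean,roll,flip): 
    r=rot(PSI,lean)*R.from_euler('x',np.radians(roll))
    return r*R.from_euler('y',np.pi) if flip else r
E
python3 - <<'E'
from kin import *
for q,p,r in D: print(q,ik(p,R.from_euler('xyz',r)))
print('flip')
for x,y,z,l,r in [(-.2,0,.25,0,0),(-.2,0,.25,0,15),(-.2,0,.22,15,15),(-.2,0,.22,30,15),(-.2,0,.22,45,15),(-.2,0,.22,45,8),(-.2,0,.22,45,0),(-.1,0,.16,45,0),(-.1,0,.16,45,8),(-.026,0,.084,45,0),(-.026,0,.084,45,8),(-.026,0,.084,45,15),(-.12,0,.084,45,8),(-.22,0,.084,45,8),(-.22,0,.084,45,0)]:
    print(x,z,l,r,ik(cab(x,y,z),hook(l,r,1)))
E
```

```text
[1.122, 0.3427, 1.525, 0, 1.2754, -0.146] [array([ 1.119,  0.343,  1.524, -0.   ,  1.276,  2.992])]
[-0.0127, 0.1661, 2.0635, 0.4961, 0.3433, -2.2449] [array([-0.008,  0.166,  2.064,  0.491,  0.341,  0.905])]
flip
-0.2 0.25 0 0 [array([-0.022,  0.292,  1.563,  0.   ,  1.287, -1.823])]
-0.2 0.25 0 15 [array([-0.163,  0.319,  1.552,  0.246,  1.379, -2.024])]
-0.2 0.22 15 15 [array([-0.226,  0.227,  1.808,  0.411,  1.028, -2.263])]
-0.2 0.22 30 15 [array([-0.305,  0.145,  2.009,  0.713,  0.799, -2.638])]
-0.2 0.22 45 15 [array([-0.397,  0.111,  2.213,  1.22 ,  0.708,  3.039])]
-0.2 0.22 45 8 [array([-0.312,  0.076,  2.236,  1.25 ,  0.531,  3.08 ])]
-0.2 0.22 45 0 [array([-0.195,  0.054,  2.254,  1.269,  0.311, -3.136])]
-0.1 0.16 45 0 [array([-0.088,  0.308,  2.144,  1.871,  0.234,  2.605])]
-0.1 0.16 45 8 [array([-0.181,  0.324,  2.125,  1.581,  0.42 ,  2.816])]
-0.026 0.084 45 0 [array([-0.038,  0.529,  2.052,  2.395,  0.279,  2.106])]
-0.026 0.084 45 8 [array([-0.118,  0.541,  2.033,  1.93 ,  0.406,  2.491])]
-0.026 0.084 45 15 [array([-0.181,  0.563,  2.004,  1.703,  0.541,  2.653])]
-0.12 0.084 45 8 [array([-0.202,  0.445,  2.282,  2.102,  0.508,  2.217])]
-0.22 0.084 45 8 [array([-0.349,  0.358,  2.536,  2.144,  0.637,  2.002])]
-0.22 0.084 45 0 [array([-0.226,  0.343,  2.563,  2.538,  0.581,  1.76 ])]
```

```bash
python3 - <<'E'
from h import *
to(cab(-.2,0.01,.25),lean=0)
E
```

```text
shift mm [ -8.1 -65.1 -31.7] turn [-1.1  0.7 35.9]
```

Emit:
{"op": "apply_moves", "data": {
  "plan": [
    [-0.002,-0.013,-0.006,0,0,7,1],
    [-0.003,-0.026,-0.012,0,0,14,1],
    [-0.005,-0.039,-0.018,0,0,22,1],
    [-0.006,-0.052,-0.024,-1,0,29,1],
    [-0.008,-0.065,-0.032,-1,1,36,1]
  ]
}}

```text
time: 5.25
tool_pos: [0.4958, 0.076, 0.2513]
tool_rot: [-1.571, 0.014, 0.222]
contact_force: [-0.3, 0.5, -0.3]
opening: 0.0005
```

Emit:
{"op": "apply_moves", "data": {
  "plan": [
    [0,0,0,0,10,0,1],
    [0,0,0,0,20,0,1],
    [0,0,0,0,30,0,1],
    [0,0,0,0,40,0,1],
    [0,0,0,0,50,0,1]
  ]
}}

```text
time: 5.88
tool_pos: [0.4959, 0.076, 0.2503]
tool_rot: [-1.579, 0.008, -0.657]
contact_force: [-0.9, -0.2, -0.5]
opening: 0.0007
```

Emit:
{"op": "apply_moves", "data": {
  "plan": [
    [0,0,0,0,10,0,1],
    [0,0,0,0,20,0,1],
    [0,0,0,0,30,0,1],
    [0,0,0,0,40,0,1],
    [0,0,0,0,50,0,1]
  ]
}}

```text
time: 6.5
tool_pos: [0.4959, 0.076, 0.2504]
tool_rot: [-1.582, -0.001, -1.529]
contact_force: [0.2, 0.0, -1.1]
opening: 0.0004
```

Emit:
{"op": "apply_moves", "data": {
  "plan": [
    [0,0,0,0,10,0,1],
    [0,0,0,0,20,0,1],
    [0,0,0,0,30,0,1],
    [0,0,0,0,40,0,1],
    [0,0,0,0,50,0,1]
  ]
}}

```text
time: 7.12
tool_pos: [0.4959, 0.076, 0.2504]
tool_rot: [-1.577, -0.009, -2.402]
contact_force: [-0.2, -0.0, -0.2]
opening: 0.0006
```

Emit:
{"op": "apply_moves", "data": {
  "plan": [
    [0,0,0,0,10,0,1],
    [0,0,0,0,20,0,1],
    [0,0,0,0,30,0,1],
    [0,0,0,0,30,0,1],
    [0,0,0,0,30,0,1]
  ]
}}

```text
time: 7.75
tool_pos: [0.4955, 0.0767, 0.2501]
tool_rot: [-1.574, -0.011, -2.914]
contact_force: [-0.3, -0.5, 0.2]
opening: 0.0003
```

```bash
cat >> kin.py <<'E'
def toR(p,rt,p0=None,r0=None):
    s=robot.observe(); p0=s['tool_pos'] if p0 is None else p0; r0=R.from_euler('xyz',s['tool_rot']) if r0 is None else r0
    print('shift mm',np.round(r0.inv().apply(np.array(p)-p0)*1000,1),'turn',np.round(np.degrees((r0.inv()*rt).as_rotvec()),1)); return np.array(p),rt
E
python3 - <<'E'
from kin import *
s=robot.observe(); print(s['time'],s['qpos'],incab(s['tool_pos']))
a=toR(cab(-.2,.003,.24),hook(15,15,1)); b=toR(cab(-.2,.003,.22),hook(45,12,1),*a)
c=toR(cab(-.096,.003,.155),hook(45,10,1),*b); d=toR(cab(-.025,.003,.084),hook(45,10,1),*c)
for k in (a,b,c,d): print(ik(*k))
E
```

```text
7.75 [0.     0.295  1.5572 0.001  1.3004 1.3432] [-0.1976  0.0093  0.2501]
shift mm [ 2.3 10.1  6.3] turn [-14.7  -2.2  15.5]
shift mm [ 5.2 18.7  5. ] turn [ 2.9 -7.  29.2]
shift mm [-27.6 116.9  24.8] turn [2. 0. 0.]
shift mm [ 0.  98.9 17.4] turn [0. 0. 0.]
[array([-0.22 ,  0.21 ,  1.769,  0.398,  1.078, -2.231])]
[array([-0.355,  0.093,  2.226,  1.236,  0.628,  3.058])]
[array([-0.191,  0.343,  2.119,  1.572,  0.459,  2.811])]
[array([-0.13 ,  0.547,  2.025,  1.86 ,  0.44 ,  2.547])]
```

Emit:
{"op": "apply_moves", "data": {
  "plan": [
    [0,0.002,0.002,-4,0,4,1],
    [0.001,0.004,0.004,-8,-1,8,1],
    [0.002,0.008,0.005,-12,-2,12,1],
    [0.002,0.01,0.006,-14.7,-2.2,15.5,1],
    [0.002,0.01,0.006,-14.7,-2.2,15.5,1]
  ]
}}

```text
time: 8.38
tool_pos: [0.4939, 0.0698, 0.2396]
tool_rot: [-1.833, 0.261, -2.915]
contact_force: [-0.0, -0.7, -0.4]
opening: 0.0006
```

Emit:
{"op": "apply_moves", "data": {
  "plan": [
    [0.001,0.004,0.001,0.6,-1.4,6,1],
    [0.002,0.008,0.002,1.2,-2.8,12,1],
    [0.003,0.012,0.003,1.8,-4.2,18,1],
    [0.004,0.016,0.004,2.4,-5.6,24,1],
    [0.005,0.019,0.005,2.9,-7,29.2,1]
  ]
}}

```text
time: 9.0
tool_pos: [0.4949, 0.0718, 0.2202]
tool_rot: [-1.781, 0.787, -2.911]
contact_force: [0.8, 0.3, -0.2]
opening: 0.0006
```

```bash
python3 - <<'E'
from kin import *
s=robot.observe(); print(s['time'],s['qpos'],incab(s['tool_pos']))
c=toR(cab(-.096,.003,.155),hook(45,10,1))
E
```

```text
9.0 [-0.3816  0.1008  2.2258  1.2387  0.6449 -0.1082] [-0.1993  0.0046  0.2202]
shift mm [-26.8 116.2  26.4] turn [ 2.   0.  -0.1]
```

Tracking is excellent. Now the approach and hook.

Emit:
{"op": "apply_moves", "data": {
  "plan": [
    [-0.006,0.024,0.005,0.4,0,0,1],
    [-0.012,0.048,0.01,0.8,0,0,1],
    [-0.018,0.072,0.015,1.2,0,0,1],
    [-0.024,0.096,0.021,1.6,0,0,1],
    [-0.027,0.116,0.026,2,0,0,1]
  ]
}}

```text
time: 9.62
tool_pos: [0.5969, 0.0948, 0.1546]
tool_rot: [-1.748, 0.785, -2.912]
contact_force: [-0.3, 0.6, -0.5]
opening: 0.0007
```

```bash
python3 - <<'E'
from kin import *
s=robot.observe(); print(s['time'],s['qpos'],incab(s['tool_pos']),s['contact_force'])
d=toR(cab(-.025,.003,.084),hook(45,10,1))
im=cams.read_camera("scene"); cv2.imwrite("pics/s2.png",cv2.resize(im[100:300,300:560],None,fx=3,fy=3)[:600,:780])
E
```

```text
9.625 [-0.2078  0.3849  2.0724  1.5487  0.4716 -0.3186] [-0.0947  0.0037  0.1546] [-0.2662  0.5766 -0.5158]
shift mm [ 0.5 97.6 18.2] turn [ 0.1 -0.   0. ]
```

View pics/s2.png

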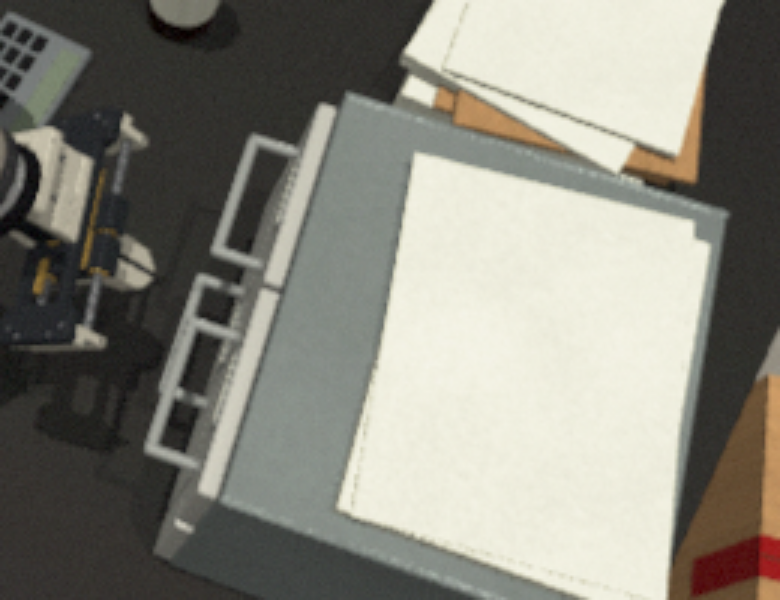

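Both top drawers are now shut, with their fronts flush along (330,110) to (210,490). The gripper waits in front of the middle. I insert the hook slowly.

Emit:
{"op": "apply_moves", "data": {
  "plan": [
    [0,0.02,0.004,0,0,0,1],
    [0,0.04,0.008,0,0,0,1],
    [0,0.06,0.012,0,0,0,1],
    [0,0.08,0.015,0,0,0,1],
    [0,0.098,0.018,0,0,0,1]
  ]
}}

```text
time: 10.3
tool_pos: [0.6648, 0.1099, 0.0842]
tool_rot: [-1.749, 0.785, -2.913]
contact_force: [-0.2, -0.3, 0.2]
opening: 0.0003
```

```bash
python3 - <<'E'
from kin import *
s=robot.observe(); print(s['time'],s['qpos'],incab(s['tool_pos']),s['contact_force'])
d=toR(cab(-.045,.003,.084),hook(45,10,1));d=toR(cab(-.225,.003,.084),hook(45,10,1))
E
```

```text
10.3 [-0.1452  0.6074  1.9398  1.7889  0.4433 -0.5291] [-0.0252  0.003   0.0842] [-0.2141 -0.3102  0.2292]
shift mm [ 14.2 -13.7  -2.5] turn [ 0.1 -0.1  0. ]
shift mm [ 141.5 -138.9  -24.7] turn [ 0.1 -0.1  0. ]
```

No contact on the way in. I pull 20 mm and check the force.

Emit:
{"op": "apply_moves", "data": {
  "plan": [
    [0.003,-0.003,0,0,0,0,1],
    [0.006,-0.006,-0.001,0,0,0,1],
    [0.009,-0.009,-0.002,0,0,0,1],
    [0.012,-0.012,-0.002,0,0,0,1],
    [0.014,-0.014,-0.0025,0,0,0,1]
  ]
}}

```text
time: 10.92
tool_pos: [0.6445, 0.1045, 0.0851]
tool_rot: [-1.749, 0.785, -2.916]
contact_force: [1.6, 2.0, 4.2]
opening: 0.0005
```

Emit:
{"op": "apply_moves", "data": {
  "plan": [
    [0.009,-0.009,-0.0015,0,0,0,1],
    [0.018,-0.018,-0.003,0,0,0,1],
    [0.028,-0.027,-0.005,0,0,0,1],
    [0.037,-0.036,-0.006,0,0,0,1],
    [0.042,-0.041,-0.0075,0,0,0,1]
  ]
}}

```text
time: 11.55
tool_pos: [0.587, 0.0911, 0.0852]
tool_rot: [-1.749, 0.786, -2.916]
contact_force: [1.8, 1.5, 3.6]
opening: 0.0005
```

Emit:
{"op": "apply_moves", "data": {
  "plan": [
    [0.01,-0.01,-0.0018,0,0,0,1],
    [0.02,-0.02,-0.0036,0,0,0,1],
    [0.03,-0.0295,-0.0053,0,0,0,1],
    [0.04,-0.0392,-0.007,0,0,0,1],
    [0.045,-0.0442,-0.008,0,0,0,1]
  ]
}}

```text
time: 12.18
tool_pos: [0.5248, 0.0769, 0.085]
tool_rot: [-1.749, 0.786, -2.916]
contact_force: [1.7, 1.5, 2.9]
opening: 0.0005
```

Emit:
{"op": "apply_moves", "data": {
  "plan": [
    [0.01,-0.01,-0.0018,0,0,0,1],
    [0.018,-0.0177,-0.0032,0,0,0,1],
    [0.026,-0.0255,-0.0046,0,0,0,1],
    [0.031,-0.0304,-0.0055,0,0,0,1],
    [0.033,-0.0324,-0.0058,0,0,0,1]
  ]
}}

```text
time: 12.8
tool_pos: [0.4792, 0.0664, 0.0848]
tool_rot: [-1.749, 0.785, -2.916]
contact_force: [2.3, 2.0, 5.6]
opening: 0.0005
```

```bash
python3 - <<'E'
from kin import *
s=robot.observe(); print(s['time'],s['qpos'],incab(s['tool_pos']),s['contact_force'])
im=cams.read_camera("top"); cv2.imwrite("pics/t2.png",cv2.resize(im[40:240,140:440],None,fx=2.6,fy=2.6))
p=incab(s['tool_pos'])
toR(cab(p[0]+.008,.003,p[2]),hook(45,10,1))
a=toR(cab(p[0]-.06,.003,p[2]+.12),hook(45,10,1))
E
```

```text
12.8 [-0.392   0.4557  2.4277  2.0314  0.6572 -1.071 ] [-0.2159  0.003   0.0848] [2.3126 1.9773 5.577 ]
shift mm [-5.9  5.7  1. ] turn [ 0.  -0.2  0. ]
shift mm [ -42.6 -125.3  -22.2] turn [ 0.  -0.2  0. ]
```

View pics/t2.png

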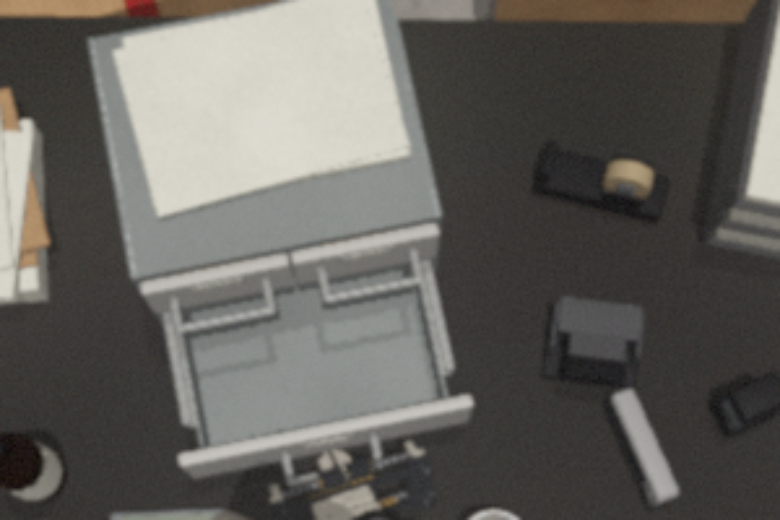

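The bottom drawer is out about 188 mm, with the pan open between (200,440) and (430,280). Nothing else has moved. Now I unhook and go to the stapler, opening the jaws on the way.

```bash
python3 - <<'E'
from kin import *
s=robot.observe(); r0=R.from_euler('xyz',s['tool_rot']); p0=s['tool_pos']
for d in (.05,.08,.1): print(d,ik(p0+r0.apply([-.003,-d,0]),r0))
p1=p0+r0.apply([-.003,-.08,0])
ys=np.radians(200.7)
def dn(y): return R.from_euler('z',y)*R.from_euler('x',-np.pi/2)
print('p1',p1,incab(p1))
a=toR([.45,0.0,.25],hook(20,14,1),p1,r0); b=toR([.47,-.15,.25],hook(0,0,1),*a); c=toR([.5135,-.318,.2],dn(ys),*b); d=toR([.5135,-.318,.037],dn(ys),*c)
for k in (a,b,c,d): print(ik(*k))
E
```

```text
0.05 [array([-0.457,  0.228,  2.522,  1.793,  0.632,  2.292])]
0.08 [array([-0.528,  0.146,  2.52 ,  1.61 ,  0.65 ,  2.439])]
0.1 [array([-0.58 ,  0.091,  2.513,  1.486,  0.677,  2.537])]
p1 [0.4299 0.0406 0.1425] [-0.2697 -0.0109  0.1425]
shift mm [-83.4 -75.4  31.2] turn [ -3.9   5.  -24.5]
shift mm [ 13.9 -41.3 144.9] turn [ 13.9   2.4 -19.9]
shift mm [ -4.   50.  173.5] turn [ 0.  -7.5 -0. ]
shift mm [ -0. 163.  -0.] turn [0. 0. 0.]
[array([-0.44 ,  0.105,  1.89 ,  0.466,  1.076, -2.494])]
[array([-0.468,  0.28 ,  1.58 ,  0.   ,  1.282, -2.269])]
[array([-0.684,  0.501,  1.369, -0.   ,  1.271, -2.616])]
[array([-0.684,  0.643,  1.625, -0.   ,  0.874, -2.616])]
```

Emit:
{"op": "apply_moves", "data": {
  "plan": [
    [-0.003,0.001,0,0,0,0,1],
    [-0.003,-0.015,0,0,0,0,1],
    [-0.003,-0.035,0,0,0,0,1],
    [-0.003,-0.06,0,0,0,0,1],
    [-0.003,-0.08,0,0,0,0,1]
  ]
}}

```text
time: 13.48
tool_pos: [0.4293, 0.0405, 0.1419]
tool_rot: [-1.748, 0.781, -2.916]
contact_force: [0.0, -0.2, -0.4]
opening: 0.0007
```

Emit:
{"op": "apply_moves", "data": {
  "plan": [
    [-0.015,-0.02,0.006,-0.8,1,-5,0],
    [-0.035,-0.035,0.012,-1.6,2,-10,-0.5],
    [-0.05,-0.05,0.02,-2.4,3,-15,-1],
    [-0.067,-0.065,0.025,-3,4,-20,-1],
    [-0.083,-0.075,0.031,-3.9,5,-24.5,-1]
  ]
}}

```text
time: 14.1
tool_pos: [0.4491, -0.0002, 0.2489]
tool_rot: [-1.814, 0.34, -2.913]
contact_force: [1.3, 1.1, -0.8]
opening: 0.0459
```

Emit:
{"op": "apply_moves", "data": {
  "plan": [
    [0.003,-0.008,0.029,2.8,0.5,-4,-1],
    [0.006,-0.016,0.058,5.6,1,-8,-1],
    [0.008,-0.024,0.087,8.4,1.5,-12,-1],
    [0.011,-0.032,0.116,11.2,2,-16,-1],
    [0.014,-0.041,0.145,13.9,2.4,-19.9,-1]
  ]
}}

```text
time: 14.72
tool_pos: [0.4705, -0.1505, 0.248]
tool_rot: [-1.568, -0.004, -2.91]
contact_force: [-0.2, 0.1, 0.1]
opening: 0.091
```

Emit:
{"op": "apply_moves", "data": {
  "plan": [
    [-0.001,0.01,0.035,0,-1.5,0,-1],
    [-0.002,0.02,0.07,0,-3,0,-1],
    [-0.003,0.03,0.105,0,-4.5,0,-1],
    [-0.004,0.04,0.14,0,-6,0,-1],
    [-0.004,0.04,0.173,0,-7.5,0,-1]
  ]
}}

```text
time: 15.35
tool_pos: [0.5137, -0.3178, 0.2067]
tool_rot: [-1.573, -0.003, -2.779]
contact_force: [0.3, -0.8, -0.6]
opening: 0.0918
```

```bash
python3 - <<'E'
from kin import *
for i in range(3): cams.read_camera("top")
s=robot.observe(); im=cams.read_camera("wrist"); cv2.imwrite("pics/w3.png",im)
print(s['time'],s['tool_pos'],s['tool_rot'],s['opening'],s['contact_force'])
c=cam("wrist",s)
for a in (-.075,0,.075): print(proj(c,np.array([.5135,-.318,.05])+a*np.array([np.cos(.361),np.sin(.361),0])))
g=cv2.cvtColor(im,cv2.COLOR_BGR2GRAY); print(np.percentile(g,[5,50,90,99]))
E
```

```text
15.5 [ 0.5137 -0.3181  0.2073] [-1.5714 -0.0023 -2.7814] 0.0916373761640064 [0.2204 0.2974 0.2864]
[279.379  272.3645]
[279.3397 199.2264]
[279.2948 115.7906]
[ 74. 122. 202. 255.]
```

View pics/w3.png

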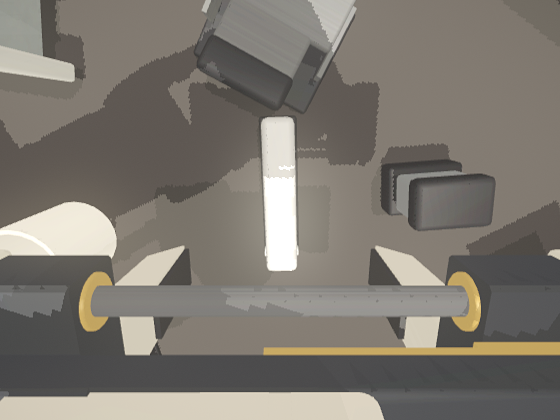

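The stapler cover lies at (278,117) to (283,270), centred between the open fingers and aligned within about 1.5°. The punch and stamp are clear of the gripper's footprint. I descend, grip and lift.

Emit:
{"op": "apply_moves", "data": {
  "plan": [
    [0,0.04,0.001,0,0,0,-1],
    [0,0.08,0.001,0,0,0,-1],
    [0,0.12,0.001,0,0,0,-1],
    [0,0.15,0.001,0,0,0,-1],
    [0,0.169,0.001,0,0,0,-1]
  ]
}}

```text
time: 16.18
tool_pos: [0.5136, -0.3163, 0.0382]
tool_rot: [-1.572, -0.003, -2.778]
contact_force: [0.2, -0.3, 0.6]
opening: 0.092
```

Emit:
{"op": "apply_moves", "data": {
  "plan": [
    [0,0.001,0,0,0,0,0],
    [0,0.001,0,0,0,0,0.5],
    [0,0.001,0,0,0,0,1],
    [0,0.001,0,0,0,0,1],
    [0,0.001,0,0,0,0,1]
  ],
  "squeeze": 25
}}

```text
time: 16.8
tool_pos: [0.5146, -0.3182, 0.0392]
tool_rot: [-1.57, -0.001, -2.779]
contact_force: [0.2, 1.3, 0.7]
opening: 0.0467
```

Emit:
{"op": "apply_moves", "data": {
  "plan": [
    [0,0,0,0,0,0,1],
    [0,0,0,0,0,0,1],
    [0,-0.01,0,0,0,0,1],
    [0,-0.025,0,0,0,0,1],
    [0,-0.04,0,0,0,0,1]
  ]
}}

```text
time: 17.42
tool_pos: [0.5147, -0.3182, 0.0801]
tool_rot: [-1.57, -0.001, -2.779]
contact_force: [-0.7, 0.2, -2.8]
opening: 0.0301
```

The stapler is held: opening 30 mm (the cover width) and a 2.8 N load. I plan the carry with a half turn back, so the camera side faces away from the cabinet.

```bash
python3 - <<'E'
from kin import *
def dn(y): return R.from_euler('z',y)*R.from_euler('x',-np.pi/2)
s=robot.observe(); print(s['qpos'],s['opening'])
k=(s['tool_pos'],R.from_euler('xyz',s['tool_rot'])); y0=np.degrees(s['tool_rot'][2])
h=cab(-.088,0,.24); A=s['tool_pos']
for p,y in [([*A[:2],.24],y0+22),((A*.67+h*.33)*[1,1,0]+[0,0,.24],y0+72),((A*.33+h*.67)*[1,1,0]+[0,0,.24],y0+122),(h,373.2)]:
    k=toR(p,dn(np.radians(y)),*k); print(k[0],ik(*k))
print(ik(cab(-.088,0,.067),dn(PSI)))
E
```

```text
[-0.6796  0.6423  1.4886 -0.0016  1.0102  0.5296] 0.03006931006063159
shift mm [   0.1 -159.9    0.2] turn [ -0.1 -22.    0.1]
[ 0.5147 -0.3182  0.24  ] [array([-0.683,  0.485,  1.28 , -0.   ,  1.377, -3.   ])]
shift mm [-113.8   -0.   -79.5] turn [  0. -50.   0.]
[ 0.5442 -0.1826  0.24  ] [array([-0.46 ,  0.428,  1.377,  0.   ,  1.336,  2.633])]
shift mm [-138.1    0.    37.2] turn [ -0. -50.   0.]
[ 0.5747 -0.0429  0.24  ] [array([-0.21 ,  0.432,  1.37 ,  0.   ,  1.339,  2.01 ])]
shift mm [-58.5   0.  125.9] turn [ -0.  -50.4   0. ]
[0.6043 0.0927 0.24  ] [array([0.024, 0.497, 1.259, 0.   , 1.386, 1.365])]
[array([0.024, 0.62 , 1.565, 0.   , 0.956, 1.365])]
```

Emit:
{"op": "apply_moves", "data": {
  "plan": [
    [0,-0.04,0,0,0,0,1],
    [0,-0.08,0,0,0,0,1],
    [0,-0.12,0,0,-4,0,1],
    [0,-0.15,0,0,-13,0,1],
    [0,-0.16,0,0,-22,0,1]
  ]
}}

```text
time: 18.05
tool_pos: [0.5152, -0.3183, 0.2425]
tool_rot: [-1.566, -0.001, -2.39]
contact_force: [-0.3, -0.7, -3.1]
opening: 0.0298
```

Emit:
{"op": "apply_moves", "data": {
  "plan": [
    [-0.02,0,-0.012,0,-10,0,1],
    [-0.044,0,-0.03,0,-20,0,1],
    [-0.068,0,-0.047,0,-30,0,1],
    [-0.091,0,-0.064,0,-40,0,1],
    [-0.114,0,-0.08,0,-50,0,1]
  ]
}}

```text
time: 18.68
tool_pos: [0.544, -0.1808, 0.2397]
tool_rot: [-1.571, -0.001, -1.517]
contact_force: [0.1, -0.0, -2.8]
opening: 0.03
```

Emit:
{"op": "apply_moves", "data": {
  "plan": [
    [-0.027,0,0.007,0,-10,0,1],
    [-0.055,0,0.015,0,-20,0,1],
    [-0.083,0,0.022,0,-30,0,1],
    [-0.11,0,0.03,0,-40,0,1],
    [-0.138,0,0.037,0,-50,0,1]
  ]
}}

```text
time: 19.3
tool_pos: [0.5743, -0.0412, 0.2395]
tool_rot: [-1.572, -0.001, -0.644]
contact_force: [-0.0, 0.1, -2.2]
opening: 0.0297
```

```bash
python3 - <<'E'
from kin import *
s=robot.observe(); print(s['time'],s['qpos'],s['opening'],s['tool_pos'],s['tool_rot'])
def dn(y): return R.from_euler('z',y)*R.from_euler('x',-np.pi/2)
toR(cab(-.088,0,.24),dn(PSI))
E
```

```text
19.3 [-0.2041  0.4344  1.3766 -0.0012  1.3302 -1.1305] 0.02970856703664185 [ 0.5743 -0.0412  0.2395] [-1.5717 -0.0008 -0.6441]
shift mm [-56.4  -0.6 125.1] turn [  0.1 -50.1   0. ]
```

Emit:
{"op": "apply_moves", "data": {
  "plan": [
    [-0.011,0,0.025,0,-10,0,1],
    [-0.023,0,0.05,0,-20,0,1],
    [-0.034,0,0.075,0,-30,0,1],
    [-0.045,0,0.1,0,-40,0,1],
    [-0.0564,0,0.125,0,-50,0,1]
  ]
}}

```text
time: 19.92
tool_pos: [0.605, 0.0924, 0.2394]
tool_rot: [-1.572, 0.0, 0.229]
contact_force: [0.0, -1.1, -2.9]
opening: 0.0297
```

```bash
python3 - <<'E'
from kin import *
im=cams.read_camera("top"); s=robot.observe(); w=cams.read_camera("wrist"); sc=cams.read_camera("scene")
def dn(y): return R.from_euler('z',y)*R.from_euler('x',-np.pi/2)
print(s['time'],incab(s['tool_pos']),s['tool_rot'])
toR(cab(-.088,0,.067),dn(PSI))
c=np.zeros((400,800,3),np.uint8); c[:,:400]=cv2.resize(w[120:400,140:420],(400,400)); c[:,400:]=cv2.resize(sc[100:300,280:480],(400,400)); cv2.imwrite("pics/p1.png",c)
c=cam("wrist",s)
print('inner front edge px',proj(c,cab(-.172,-.1,.12)),proj(c,cab(-.172,.1,.12)))
E
```

```text
19.975 [-0.0863  0.0027  0.2392] [-1.5696 -0.0007  0.2379]
shift mm [ -0.4 172.    0.4] turn [ 0.1 -0.4 -0. ]
inner front edge px [143.6244  97.649 ] [408.5908  99.8256]
```

View pics/p1.png

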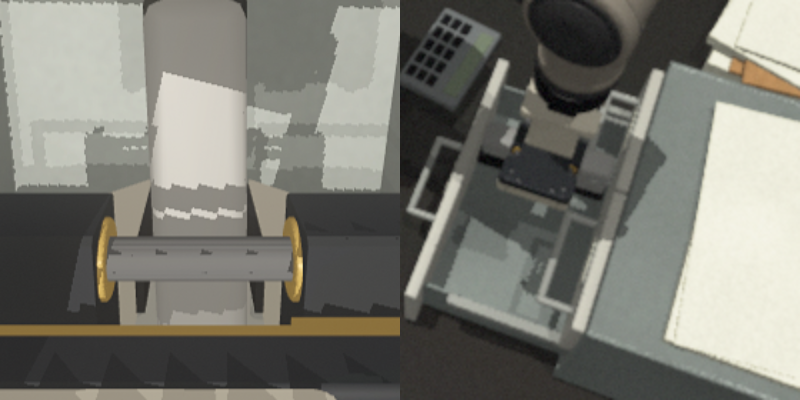

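The gripper and stapler sit centred over the pan, between the open front and the cabinet face. I lower in stages.

Emit:
{"op": "apply_moves", "data": {
  "plan": [
    [-0.001,0.02,0,0,0,0,1],
    [-0.001,0.045,0,0,0,0,1],
    [-0.001,0.07,0,0,0,0,1],
    [-0.001,0.09,0,0,0,0,1],
    [-0.001,0.1,0,0,0,0,1]
  ]
}}

```text
time: 20.7
tool_pos: [0.6034, 0.0902, 0.1376]
tool_rot: [-1.572, 0.003, 0.22]
contact_force: [-0.1, -0.1, -2.6]
opening: 0.0298
```

Emit:
{"op": "apply_moves", "data": {
  "plan": [
    [0,0.015,0,0,0,0,1],
    [0,0.03,0,0,0,0,1],
    [0,0.045,0,0,0,0,1],
    [0,0.06,0,0,0,0,1],
    [0,0.067,0,0,0,0,1]
  ]
}}

```text
time: 21.32
tool_pos: [0.6034, 0.0911, 0.0698]
tool_rot: [-1.571, 0.003, 0.223]
contact_force: [-0.0, 0.3, -2.4]
opening: 0.0301
```

```bash
python3 - <<'E'
from kin import *
s=robot.observe(); print(s['time'],incab(s['tool_pos']),s['contact_force'],s['torque'])
E
```

```text
21.325 [-0.0893 -0.0013  0.0698] [-0.0498  0.3127 -2.3947] [ 0.0494  0.0652 -0.0313]
```

Emit:
{"op": "apply_moves", "data": {
  "plan": [
    [0,0.001,0,0,0,0,1],
    [0,0.002,0,0,0,0,1],
    [0,0.003,0,0,0,0,1],
    [0,0.004,0,0,0,0,1],
    [0,0.004,0,0,0,0,1]
  ]
}}

```text
time: 21.95
tool_pos: [0.6039, 0.0911, 0.0673]
tool_rot: [-1.572, 0.001, 0.223]
contact_force: [-0.4, 0.1, -2.5]
opening: 0.0298
```

Emit:
{"op": "apply_moves", "data": {
  "plan": [
    [0,0,0,0,0,0,1],
    [0,0.0005,0,0,0,0,1],
    [0,0.0005,0,0,0,0,1],
    [0,0.001,0,0,0,0,1],
    [0,0.001,0,0,0,0,1]
  ]
}}

```text
time: 22.58
tool_pos: [0.6039, 0.0911, 0.0662]
tool_rot: [-1.572, 0.001, 0.223]
contact_force: [0.7, 0.1, -2.8]
opening: 0.0299
```

Emit:
{"op": "apply_moves", "data": {
  "plan": [
    [0,0.0005,0,0,0,0,1],
    [0,0.001,0,0,0,0,1],
    [0,0.0015,0,0,0,0,1],
    [0,0.002,0,0,0,0,1],
    [0,0.002,0,0,0,0,1]
  ]
}}

```text
time: 23.2
tool_pos: [0.604, 0.0911, 0.0647]
tool_rot: [-1.572, 0.001, 0.223]
contact_force: [-1.8, -0.5, 3.2]
opening: 0.03
```

The stapler is resting on the pan floor (force +3 N). I release it and rise straight up.

Emit:
{"op": "apply_moves", "data": {
  "plan": [
    [0,0,0,0,0,0,0],
    [0,0,0,0,0,0,-0.3],
    [0,0,0,0,0,0,-0.3],
    [0,0,0,0,0,0,-0.3],
    [0,0,0,0,0,0,-0.3]
  ]
}}

```text
time: 23.82
tool_pos: [0.6039, 0.0911, 0.0642]
tool_rot: [-1.572, 0.001, 0.223]
contact_force: [0.2, -0.2, 1.2]
opening: 0.0597
```

Emit:
{"op": "apply_moves", "data": {
  "plan": [
    [0,-0.01,0,0,0,0,-0.3],
    [0,-0.04,0,0,0,0,-0.3],
    [0,-0.08,0,0,0,0,-0.3],
    [0,-0.13,0,0,0,0,-0.3],
    [0,-0.18,0,0,0,0,-0.3]
  ]
}}

```text
time: 24.45
tool_pos: [0.6039, 0.0913, 0.2466]
tool_rot: [-1.572, 0.0, 0.223]
contact_force: [0.6, 0.6, -0.2]
opening: 0.06
```

```bash
python3 - <<'E'
from kin import *
s=robot.observe(); print(s['time'],incab(s['tool_pos']),s['contact_force'],s['opening'])
for n in ("top","wrist"): cv2.imwrite(f"pics/{n}4.png",cams.read_camera(n))
# push: bar now ~(-.2275,.074); lean 25
th=np.radians(25); a=np.array([np.sin(th),0,-np.cos(th)]); j=np.array([np.cos(th),0,np.sin(th)])
f=lambda bar,cl: np.array([bar,0,.074])+.003*a-(.0145+cl)*j
pre=f(-.2275,.025); end=f(-.0395,0); print(pre,end)
k1=toR(cab(-.27,.0,.25),rot(PSI,0)); k2=toR(cab(*pre),rot(PSI,25),*k1); k3=toR(cab(*end),rot(PSI,25),*k2)
for k in (k1,k2,k3): print(ik(*k))
E
```

```text
24.45 [-0.0888 -0.0013  0.2466] [ 0.5681  0.5843 -0.1942] 0.06001162759770331
[-0.262   0.      0.0546] [-0.0514  0.      0.0652]
shift mm [-183.9   -0.3    0.4] turn [ 0.2 -0.4  0.6]
shift mm [  8.  195.4  -0. ] turn [ -0.  -0. -25.]
shift mm [195.4  79.5  -0. ] turn [0. 0. 0.]
[array([-0.063,  0.169,  1.732,  0.   ,  1.24 ,  1.277])]
[array([-0.169,  0.303,  2.416,  1.474,  0.166, -0.267])]
[array([-0.009,  0.537,  1.853,  0.305,  0.341,  1.065])]
```

View pics/wrist4.png

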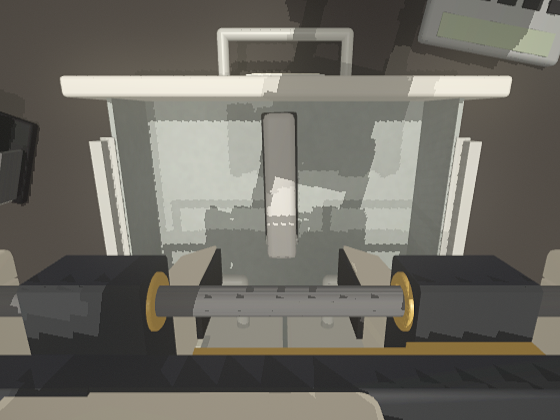

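The stapler lies upright on the pan floor, (280,110) to (280,255), clear of the front. Now I close the jaws, move in front of the handle and push the drawer home.

```bash
python3 - <<'E'
from kin import *
k=toR(cab(-.275,.0,.25),rot(PSI,0))
for p,l in (((-.275,0,.068),0),((-.135,0,.068),0),((-.10,0,.068),15),((-.08,0,.067),25),((-.0514,0,.066),25)):
    k=toR(cab(*p),rot(PSI,l),*k); print(p,l,ik(*k))
E
```

```text
shift mm [-188.9   -0.4    0.3] turn [ 0.2 -0.4  0.6]
shift mm [  0. 182.  -0.] turn [0. 0. 0.]
(-0.275, 0, 0.068) 0 [array([-0.067,  0.359,  2.087,  0.   ,  0.695,  1.274])]
shift mm [140.  -0.   0.] turn [0. 0. 0.]
(-0.135, 0, 0.068) 0 [array([0.007, 0.551, 1.707, 0.   , 0.884, 1.347])]
shift mm [35. -0.  0.] turn [  0.  -0. -15.]
(-0.1, 0, 0.068) 15 [array([-0.01 ,  0.509,  1.833,  0.118,  0.549,  1.238])]
shift mm [19.1  6.1  0. ] turn [ -0.  -0. -10.]
(-0.08, 0, 0.067) 25 [array([-0.023,  0.498,  1.93 ,  0.357,  0.307,  0.999])]
shift mm [25.5 13.  -0. ] turn [0. 0. 0.]
(-0.0514, 0, 0.066) 25 [array([-0.009,  0.536,  1.852,  0.303,  0.343,  1.067])]
```

Emit:
{"op": "apply_moves", "data": {
  "plan": [
    [-0.04,0,0,0,0,0,0.5],
    [-0.09,0,0,0,0,0,1],
    [-0.13,0,0,0,0,0,1],
    [-0.17,0,0,0,0,0,1],
    [-0.187,0,0,0,0,0,1]
  ]
}}

```text
time: 25.18
tool_pos: [0.4196, 0.0498, 0.2447]
tool_rot: [-1.572, 0.001, 0.223]
contact_force: [0.5, -0.3, -0.2]
opening: 0.0143
```

Emit:
{"op": "apply_moves", "data": {
  "plan": [
    [0,0.03,0,0,0,0,1],
    [0,0.07,0,0,0,0,1],
    [0,0.115,0,0,0,0,1],
    [0,0.155,0,0,0,0,1],
    [0,0.178,0,0,0,0,1]
  ]
}}

```text
time: 25.8
tool_pos: [0.4205, 0.0498, 0.0649]
tool_rot: [-1.571, 0.003, 0.223]
contact_force: [0.9, -0.9, 1.5]
opening: 0.0006
```

Emit:
{"op": "apply_moves", "data": {
  "plan": [
    [0.012,0,0,0,0,0,1],
    [0.024,0,0,0,0,0,1],
    [0.035,0,0,0,0,0,1],
    [0.044,0,0,0,0,0,1],
    [0.054,0,0,0,0,0,1]
  ]
}}

```text
time: 26.42
tool_pos: [0.4746, 0.0619, 0.0667]
tool_rot: [-1.572, 0.001, 0.223]
contact_force: [-2.5, -1.3, 1.0]
opening: 0.0004
```

Emit:
{"op": "apply_moves", "data": {
  "plan": [
    [0.012,0,0,0,0,0,1],
    [0.026,0,0,0,0,0,1],
    [0.042,0,0,0,0,0,1],
    [0.058,0,0,0,0,0,1],
    [0.074,0,0,0,0,0,1]
  ]
}}

```text
time: 27.05
tool_pos: [0.5472, 0.0783, 0.0663]
tool_rot: [-1.571, 0.001, 0.223]
contact_force: [-2.1, -1.1, 2.3]
opening: 0.0006
```

```bash
python3 - <<'E'
from kin import *
s=robot.observe(); print(s['time'],incab(s['tool_pos']),s['contact_force'],s['qpos'])
k=None
k=toR(cab(-.10,-.001,.068),rot(PSI,14)); k=toR(cab(-.08,0,.067),rot(PSI,22),*k);k=toR(cab(-.053,0,.067),rot(PSI,22),*k); print(ik(*k))
E
```

```text
27.05 [-0.1469 -0.0009  0.0663] [-2.0708 -1.1238  2.3204] [ 0.0041  0.5836  1.6562 -0.0012  0.9029 -1.7888]
shift mm [46.9 -1.8  0.3] turn [  0.1  -0.4 -14.1]
shift mm [19.2  5.8  1. ] turn [-0. -0. -8.]
shift mm [25.  10.1 -0. ] turn [0. 0. 0.]
[array([-0.004,  0.543,  1.809,  0.213,  0.424,  1.159])]
```

Pushing works at about 2 N. I lean back progressively for the last stretch.

Emit:
{"op": "apply_moves", "data": {
  "plan": [
    [0.009,0,0,0,0,-2.5,1],
    [0.018,0,0,0,0,-5,1],
    [0.028,-0.001,0,0,0,-8,1],
    [0.038,-0.0015,0,0,0,-11,1],
    [0.047,-0.002,0,0,0,-14,1]
  ]
}}

```text
time: 27.68
tool_pos: [0.5921, 0.0887, 0.0673]
tool_rot: [-1.571, -0.243, 0.223]
contact_force: [-1.1, 0.0, -1.9]
opening: 0.0003
```

Emit:
{"op": "apply_moves", "data": {
  "plan": [
    [0.004,0.001,0,0,0,-1.6,1],
    [0.008,0.002,0,0,0,-3.2,1],
    [0.012,0.003,0,0,0,-4.8,1],
    [0.016,0.005,0,0,0,-6.4,1],
    [0.019,0.006,0,0,0,-8,1]
  ]
}}

```text
time: 28.3
tool_pos: [0.6119, 0.0931, 0.0665]
tool_rot: [-1.571, -0.383, 0.223]
contact_force: [-2.1, 1.1, -0.7]
opening: 0.0004
```

```bash
python3 - <<'E'
from kin import *
s=robot.observe(); print(s['time'],incab(s['tool_pos']),s['contact_force'],s['qpos'],s['tool_rot'])
k=toR(cab(-.053,0,.067),rot(PSI,22)); k=toR(cab(-.050,0,.067),rot(PSI,22))
E
```

```text
28.3 [-0.0806 -0.0013  0.0665] [-2.1093  1.1422 -0.7446] [-0.0171  0.5513  1.8114  0.2212  0.4151 -1.9971] [-1.5712 -0.3828  0.223 ]
shift mm [25.8  9.8  1.5] turn [ 0.2 -0.4 -0.1]
shift mm [28.6 10.9  1.6] turn [ 0.2 -0.4 -0.1]
```

Emit:
{"op": "apply_moves", "data": {
  "plan": [
    [0.005,0.002,0,0,0,0,1],
    [0.01,0.004,0,0,0,0,1],
    [0.014,0.0055,0,0,0,0,1],
    [0.018,0.007,0.001,0,0,0,1],
    [0.022,0.0085,0.001,0,0,0,1]
  ]
}}

```text
time: 28.92
tool_pos: [0.6348, 0.099, 0.0673]
tool_rot: [-1.572, -0.383, 0.223]
contact_force: [-1.9, -1.4, -3.5]
opening: 0.0006
```

Emit:
{"op": "apply_moves", "data": {
  "plan": [
    [0.001,0.0004,0,0,0,0,1],
    [0.002,0.0008,0,0,0,0,1],
    [0.003,0.0012,0,0,0,0,1],
    [0.004,0.0016,0,0,0,0,1],
    [0.005,0.002,0,0,0,0,1]
  ]
}}

```text
time: 29.55
tool_pos: [0.6382, 0.1001, 0.067]
tool_rot: [-1.571, -0.38, 0.223]
contact_force: [-9.5, -3.1, 2.3]
opening: 0.0006
```

Emit:
{"op": "apply_moves", "data": {
  "plan": [
    [0.001,0.0004,0,0,0,0,1],
    [0.002,0.0008,0,0,0,0,1],
    [0.003,0.0012,0,0,0,0,1],
    [0.003,0.0012,0,0,0,0,1],
    [0.003,0.0012,0,0,0,0,1]
  ]
}}

```text
time: 30.18
tool_pos: [0.6387, 0.1007, 0.0656]
tool_rot: [-1.57, -0.374, 0.223]
contact_force: [-16.2, -5.5, 4.9]
opening: 0.0002
```

Emit:
{"op": "apply_moves", "data": {
  "plan": [
    [0.001,0.0004,0,0,0,0,1],
    [0.002,0.0008,0,0,0,0,1],
    [0.003,0.0012,0,0,0,0,1],
    [0.004,0.0016,0,0,0,0,1],
    [0.004,0.0016,0,0,0,0,1]
  ]
}}

```text
time: 30.8
tool_pos: [0.6394, 0.1015, 0.0639]
tool_rot: [-1.568, -0.366, 0.223]
contact_force: [-27.6, -8.7, 8.3]
opening: 0.0003
```

Emit:
{"op": "apply_moves", "data": {
  "plan": [
    [-0.01,-0.004,0,0,0,0,1],
    [-0.025,-0.01,0,0,0,0,1],
    [-0.05,-0.03,0,0,0,0,1],
    [-0.075,-0.06,0,0,0,5,1],
    [-0.1,-0.1,0,0,0,10,1]
  ]
}}

```text
time: 31.42
tool_pos: [0.5198, 0.0729, 0.1239]
tool_rot: [-1.572, -0.208, 0.223]
contact_force: [0.5, 0.0, -1.1]
opening: 0.0002
```

Emit:
{"op": "apply_moves", "data": {
  "plan": [
    [-0.03,-0.03,0,0,0,3,1],
    [-0.06,-0.06,0,0,0,6,1],
    [-0.09,-0.09,0,0,0,9,1],
    [-0.12,-0.11,0,0,0,11,1],
    [-0.12,-0.11,0,0,0,11,1]
  ]
}}

```text
time: 32.05
tool_pos: [0.3838, 0.0423, 0.2073]
tool_rot: [-1.573, -0.021, 0.223]
contact_force: [0.7, 0.2, 0.1]
opening: 0.0006
```

```bash
python3 - <<'E'
from kin import *
s=robot.observe(); print(s['time'],incab(s['tool_pos']),s['contact_force'],s['tool_pos'])
t=cams.read_camera("top"); sc=cams.read_camera("scene")
c=np.zeros((560,800,3),np.uint8); c[:,:400]=cv2.resize(t[60:250,140:420],(400,272))[:272] .repeat(1,0) if 0 else 0
c[:280,:400]=cv2.resize(t[70:266,140:420],(400,280)); c[280:,:400]=cv2.resize(cv2.imread('pics/top0.png')[70:266,140:420],(400,280))
c[:,400:]=cv2.resize(sc[110:320,320:470],(400,560)); cv2.imwrite("pics/f.png",c)
E
```

```text
32.05 [-0.3142  0.0012  0.2073] [0.7275 0.2383 0.0824] [0.3838 0.0423 0.2073]
```

View pics/f.png

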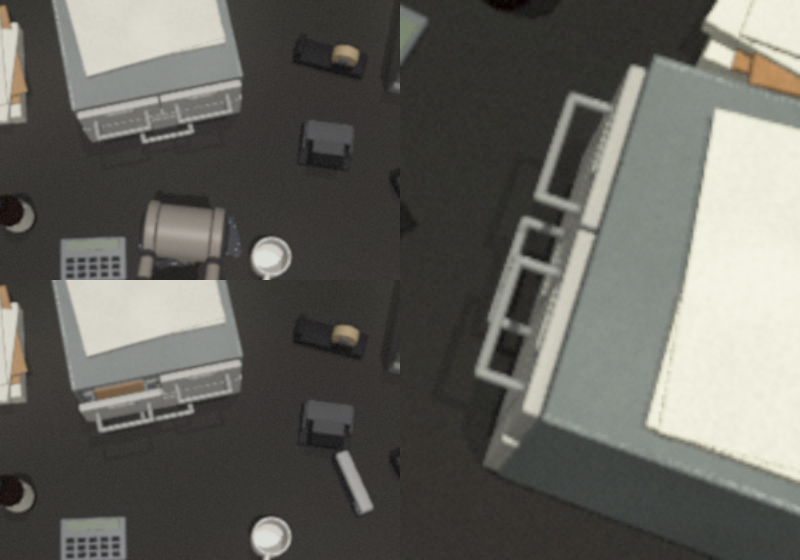

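The drawers are flush, the bystanders stand as before and the stapler is gone from the desk. One numeric check of the bottom and right-hand handles against the start image, then hand in.

```bash
python3 - <<'E'
from kin import *
t0=cv2.cvtColor(cv2.imread("pics/top0.png"),6).astype(np.float32); t1=cv2.cvtColor(cams.read_camera("top"),6).astype(np.float32)
for n,(x0,y0,x1,y1) in dict(bottom_handle=(250,150,282,178),right_top=(262,125,312,152),cab_back=(180,50,300,110),punch=(350,150,390,190),mug=(310,232,348,272),calc=(180,232,232,270),bottle=(128,200,168,238),stamp=(412,182,446,208)).items():
    w=cv2.createHanningWindow((x1-x0,y1-y0),cv2.CV_32F); print(n,cv2.phaseCorrelate(t0[y0:y1,x0:x1],t1[y0:y1,x0:x1],w))
print(robot.observe()['contact_force'],robot.hand_in())
E
```

```text
bottom_handle ((-0.014761573617196433, 0.0011997465524640205), 0.9622337862849235)
right_top ((-0.039284398279217925, 0.49630416659902465), 0.9572316247445566)
cab_back ((-0.06040879252769571, 0.055292127073581554), 0.9408327089415656)
punch ((-0.06595985011390937, -0.21305187635890732), 0.9843856596946716)
mug ((-0.07611748106507932, 0.050131480361073955), 0.9168232715129853)
calc ((-0.18723070485599536, 0.05860918922097369), 0.9439332705956919)
bottle ((0.0554850318800959, -0.03992129159778557), 0.9812816980481148)
stamp ((-0.050262021309922744, 0.6682356347264893), 1.1694184929255105)
the job is handed in; nothing more can be done
[-0.7216 -0.0899  0.275 ] None
```

The job is handed in at about 32 s of the 64 s, with the robot touching nothing. I pushed the ajar left top drawer home and hooked the bottom drawer out about 188 mm. I set the right-hand stapler down on its floor under light contact and pushed the drawer home. The first push met its stop at about 20 N, the last at about 28 N.

**Last checks:**
- **Drawers:** the final pictures show all three fronts flush. The bottom handle is within 0.02 px of its starting image.
- **Stapler:** it was seen upright in the pan before the drawer closed.
- **Other things:** the punch, mug, calculator and bottle are all within about 0.2 px (under 1 mm) of where they stood.

**Checks that did not agree cleanly:**
- The right top drawer's patch read 0.5 px (about 1.5 mm) off its starting image. I never touched that drawer, and it looks flush.
- The stamp's patch read 0.7 px off, but the match was unreliable (score above 1) and nothing came near it.
- One early move call was malformed. It was refused whole, so nothing moved.

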